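# Switch on the UV curing bed with its key

### The job

Switch on the UV curing bed: take the red key out of the wooden key holder, push it fully home and upright into the slot of the red-ringed key switch, then turn it clockwise (seen from above) until the switch reaches its stop at the green dot. Let go and leave the key in the switch; leave the blue key standing in the holder.

Things in the scene. Friction and masses are not known exactly. Their poses are not given: they have to be found in the camera images.
- red_key: Red key, upright in a brown wooden holder 36 mm high. Origin: blade's bottom tip, 8 mm above the table; z up, y along its width, x across its thickness; half-turn symmetric. Going up: steel blade 0-28 mm, 34 wide, 6 thick, tapering to 22 wide, rounded end; red collar 28-34 mm, 48 in diameter; red grip 34-76 mm, 42 wide, 14 thick: pinch it across x from above. Lift over 30 mm to free it. 30-65 g.
- blue_key: Blue key, same shape and frame, in the holder's other slot, 100 mm from the red key along y. Not wanted: leave it there.
- slot (a point): Centre of the slot in the switch barrel's face, 48 mm above the table, on a white console. z up, y along the slot, x across; turns with the barrel. Slot 42 x 12 mm, 36 deep, chamfered. Home: collar on the face, key origin 28 mm below this point. Red ring round it, 88 mm wide, 3 mm high, with a white dot (off) and a green dot (on, 60 degrees clockwise). Mould 85 mm to its -y, top at 50 mm.
- key_switch (a joint): Angle of the switch barrel, rad, growing clockwise seen from above: off 0 to 0.12 at the start (white pointer at the white dot), on from 0.80, stop at 1.1. It stays where it is left; turning takes about 0.05 N m. The key has 0.2 rad of play in the slot, so a key turn of about 1.25 rad from the off direction is needed to bring the barrel near the stop.
Mind the look-alikes: they are no part of the job. Of the things that look like the red_key, the larger one is meant. Of the things shaped like the blue_key, the blue one is meant.

How it is judged:
By the outcome, as a careful person would: the job done as asked, in the order asked, and still so for the second after the job is handed in, with the robot touching nothing.
It also fails if it takes over 51 s, if anything falls off the work surface, if the arm or the gripper's body presses on something with over 40 N, if the wrist force passes 120 N, or if a joint passes its speed limit or range.

### The arm

A 6-joint arm with a two-finger parallel gripper is mounted at the origin on a cart in front of the work surface, level with it; the furniture and walls round the work are solid. World frame = base frame: x ahead of the robot, y to its left, z up, the work surface at z = 0. Lengths are in mm, angles in rad, forces in N, time in s.
With the tool pointing down it reaches from about 300 to 875 mm from the base axis. Payload 6.4 kg.
Tool frame: the origin (TCP) lies on the centre line of the jaws, within the pads' length; the fingertips stand 14 mm ahead of it and the grasp point (between the pads) lies 5 mm behind it (r.tip_extent is the z of the fingertips in the tool frame, in mm); z points along the fingers, y is the line along which they close (so a half turn about z gives the same grasp; the last joint's range is limited). The gripper opens to 88 mm and grips with 3 to 60 N. Pads are 18 mm wide; open, the fingers measure 123 mm over their backs; the gripper's body (75 mm by 187 mm) begins 45 mm behind the grasp point.
Start: joints at [0.897, 0.181, 1.607, -0, 1.354, -0.206], TCP at [259.273, 513.244, 252.714] pointing down, gripper open.
Joint ranges: [-2.99, 2.99], [-0.89, 2.07], [0.3, 2.58], [-1.14, 4.28], [0, 2.63], [-3.12, 3.12]. Speed limits (rad/s): [2.57, 2.57, 3.01, 3.14, 3.14, 3.14].

### API

Orientations are given as a unit quaternion [w, x, y, z].
In Python, from workcell import r, get_image gives the robot as it stands.
- The arm moves only by the tool arm_command, never from a script. Its argument "increments" is a list of rows, each a list of 7 numbers: the shift along the world's x, y, z in cm, then the turn, a rotation vector about the world's x, y, z in rad, then the gripper's target within -1 to 1 (shut at 1, half-way at 0, fully open at -1). In form: [[x, y, z, rx, ry, rz, claw], ...]. A call has 1 to 5 rows; each row is the pose to reach, as a shift and turn from the pose commanded when the call began; what a row does not reach only later rows make up. A row lasts 1/10 s, in which the tool goes at most 50 mm and 8.59 degrees, less where a joint would pass 70% of its speed; a pose out of reach is approached as far as the arm can. A call with a gripper value outside its range is refused whole. The fingers move at their own pace and stop on an object; "newtons" is the grip in N (left out, the last holds). Time passes only in rows, so rows that repeat a pose let the fingers close. It gives the time, the measured TCP pose, the force, the opening and the grip force at its end, in the units of the state.
- r.sense(): the state, without advancing time (a new reading comes with each control period).
- get_image(name): name is "side" or "top" or "wrist"; returns a dict with "frame" (480x640x3 uint8, blue, green, red), "fx", "fy", "cx", "cy" (pixels), "camera_from_world" (4x4, takes a point from world to camera coordinates). Camera axes: x right, y down, z forward; pixel columns grow to the right and rows downward; lengths in mm; the calibration is good to about 2 mm. A picture is of the moment at which its call begins. There is no depth.
- r.sign_off(): hands the job in; it is judged then, once.
The state is a dict: "t": time; "q": joint angles; "qvel": joint speeds; "tau": joint torques, N m; "ee_pos": TCP position; "orientation": TCP orientation; "wrist_force": force on the tool from outside, world axes, zero at the start; "torque": the same for the moment, N m; "grip_width": finger opening in mm; "grasp_force": force on a finger pad.
Only numpy, scipy, OpenCV 4.12 (cv2) and the standard library are available. Lean on these libraries where they do the work, as an engineer would, in place of code of your own. Each camera call takes 0.05 s, during which the arm holds its last target. There are 200 camera calls.

## Working session

There is one attempt and no reset: what is moved stays moved. The work goes in short steps, Python scripts to look and compute and a tool call to move; the robot and the scene stay as the last step left them, time stands still between calls to the robot, and variables do not carry over. Pictures are saved under pics/ and viewed, at most 10 in all, crops included, and the job is handed in when it is done.

Besides the shell and the picture viewer there is one more tool, called after ">>>" as a command line: name --pt "numbers of a row" for each row, then --argument value for the rest. arm_command: Moves the arm, as the interface text tells. Its arguments: {"type":"object","properties":{"increments":{"type":"array"},"newtons":{"type":"number"}},"required":["increments"]}

```bash
mkdir -p pics; cat > h.py <<'E'
import numpy as np, cv2
from workcell import r, get_image
def snap(n,f):
    d=get_image(n); cv2.imwrite('pics/'+f+'.png',d['frame']); np.save('pics/'+f+'.npy',d,allow_pickle=True); return d
def load(f): return np.load('pics/'+f+'.npy',allow_pickle=True).item()
def pt(d,u,v,z):
    M=np.array(d['camera_from_world']);R=M[:3,:3];t=M[:3,3]
    c=-R.T@t; w=R.T@np.array([(u-d['cx'])/d['fx'],(v-d['cy'])/d['fy'],1]); return c+w*(z-c[2])/w[2]
def px(d,p):
    M=np.array(d['camera_from_world']);q=M[:3,:3]@np.array(p)+M[:3,3]; return q[0]/q[2]*d['fx']+d['cx'],q[1]/q[2]*d['fy']+d['cy']
def crop(d,u0,v0,u1,v1,k,f): cv2.imwrite('pics/'+f+'.png',cv2.resize(d['frame'][v0:v1,u0:u1],None,fx=k,fy=k,interpolation=cv2.INTER_CUBIC))
E
python3 - <<'E'
from h import *
for n in('top','side'):
    d=snap(n,n+'0'); M=np.array(d['camera_from_world']); print(n,d['fx'],-M[:3,:3].T@M[:3,3])
print(r.sense()['orientation'],r.sense()['t'])
E
```

```text
top 589.9497874539322 [450.18920055  55.39354161 957.09282607]
side 580.1869396307119 [ 434.53730089 -860.95239734  410.19308096]
[-3.04037282e-04  2.31761789e-01  9.72772270e-01 -7.01481515e-04] 0.1
```

View pics/top0.png

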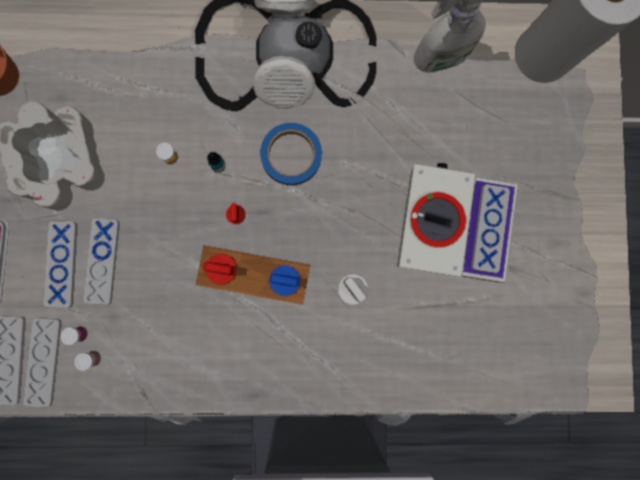

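View pics/side0.png

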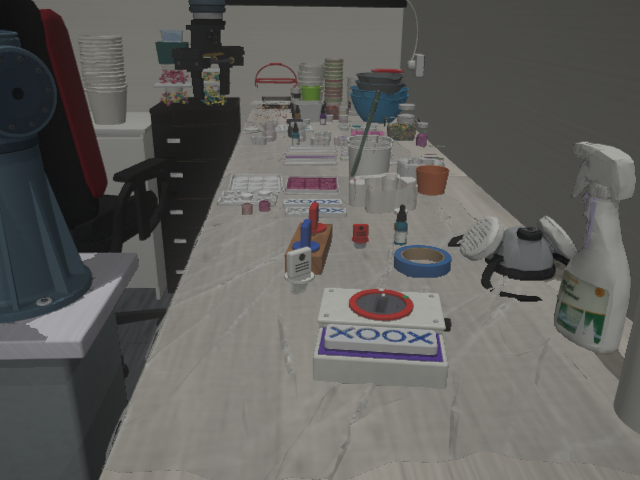

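The top view shows the holder with the red key at about (221,268) and the blue key at (285,281). The switch is at (438,219). Possible confusions are a small red key at (236,213), a white key at (352,290) and the red ring at (438,219). I choose the larger red key in the holder and will check it in a crop.

```bash
python3 - <<'E'
from h import *
d=load('top0')
a=cv2.resize(d['frame'][195:310,190:320],(780,690),interpolation=cv2.INTER_CUBIC)
a=cv2.resize(d['frame'][200:310,190:320],None,fx=3.05,fy=3.05,interpolation=cv2.INTER_CUBIC)
b=cv2.resize(d['frame'][160:290,395:525],None,fx=3.05,fy=3.05,interpolation=cv2.INTER_CUBIC)
c=np.zeros((400,800,3),np.uint8); c[:a.shape[0],:a.shape[1]]=a; c[:b.shape[0],400:400+b.shape[1]]=b
cv2.imwrite('pics/c1.png',c)
E
```

```text
(no output)
```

View pics/c1.png

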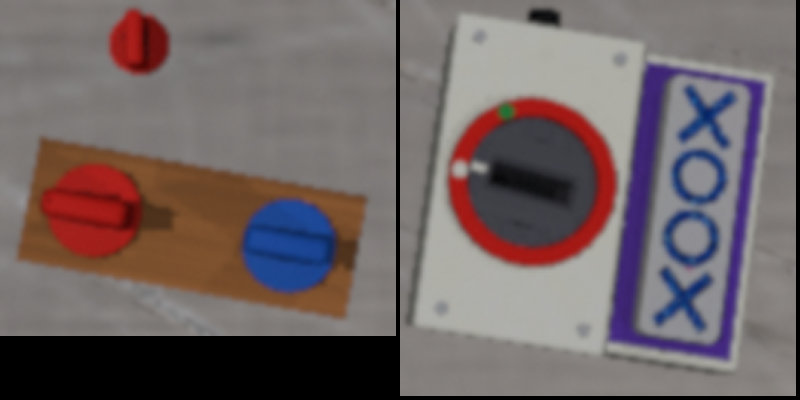

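The crop confirms the big red key: collar at (221.1,268.9), blue collar at (285.1,280.7). The ring is centred at (438.3,219.3), and the slot runs from (423.9,216.4) to (441.7+10,223.9). The white pointer sits near the white dot.

```bash
python3 - <<'E'
from h import *
d=load('top0')
R=pt(d,221.1,268.9,42);B=pt(d,285.1,280.7,42);S=pt(d,438.3,219.3,51)
print(R,B,np.linalg.norm(R-B),S)
dirv=B-R;print('holder ang from -y toward',np.degrees(np.arctan2(dirv[1],dirv[0])))
s0=pt(d,395+88/3.05,160+172/3.05,48);s1=pt(d,395+173/3.05,160+195/3.05,48);print(s0,s1,np.linalg.norm(s1-s0),(s0+s1)/2,'slot',np.degrees(np.arctan2(*(s1-s0)[[1,0]])))
for n,u,v in(('white',60,169),('green',106,112),('ptr',80,167)):
    p=pt(d,395+u/3.05,160+v/3.05,50);print(n,np.degrees(np.arctan2(*(p-S)[[1,0]])),np.linalg.norm((p-S)[:2]))
# key top ends
k0=pt(d,190+50/3.05,200+203/3.05,84);k1=pt(d,190+128/3.05,200+213/3.05,84);print(k0,k1,np.linalg.norm(k1-k0),np.degrees(np.arctan2(*(k1-k0)[[1,0]])))
from scipy.spatial.transform import Rotation as Ro
print(Ro.from_quat([2.31761789e-01,9.72772270e-01,-7e-4,-3e-4]).as_matrix())
E
```

```text
[477.37754328 175.26516114  42.        ] [459.53531403  76.73554652  42.        ] 100.1320633049448 [ 555.61361048 -161.14730145   51.        ]
holder ang from -y toward -100.26417388190086
[ 560.37070986 -139.13920406   48.        ] [ 548.81880294 -182.9524472    48.        ] 45.310559785759445 [ 554.5947564  -161.04582563   48.        ] slot -104.77059589746236
white 80.82387610746717 37.32165595076661
green 19.744340877167858 37.790288262585364
ptr 75.101803853088 27.452903189086026
[479.48667418 191.28115926  84.        ] [474.81358619 153.86165414  84.        ] 37.710172562965255 -97.11845789314678
[[-8.92572766e-01  4.50902465e-01 -9.08129870e-04]
 [ 4.50903305e-01  8.92571966e-01 -1.22282411e-03]
 [ 2.59196858e-04 -1.50093826e-03 -9.99998840e-01]]
```

>>> arm_command --pt "3.6 -4.9 -1 0 0 -0.13 -1" --pt "6.5 -9 -3 0 0 -0.27 -1" --pt "9 -13 -4 0 0 -0.4 -1" --pt "11 -17 -5 0 0 -0.54 -1" --pt "13 -21 -6 0 0 -0.67 -1" --newtons 25

```text
t: 0.6
ee_pos: [387.4, 306.0, 193.1]
orientation: [-0.0, 0.541, 0.841, -0.0]
wrist_force: [1.3, 0.2, -0.7]
grip_width: 88.3
grasp_force: 0.0
```

>>> arm_command --pt "2.5 -4 -1 0 0 -0.14 0" --pt "5 -8 -2 0 0 -0.28 0" --pt "7.5 -11.5 -3 0 0 -0.42 0" --pt "8.8 -12.8 -3.3 0 0 -0.56 0" --pt "8.8 -12.8 -3.3 0 0 -0.612 0"

```text
t: 1.1
ee_pos: [476.2, 177.2, 160.0]
orientation: [-0.0, 0.77, 0.638, -0.001]
wrist_force: [-0.5, 1.0, 0.2]
grip_width: 50.2
grasp_force: 0.0
```

```bash
python3 - <<'E'
from h import *
d=snap('wrist','w1');s=r.sense();print(s['ee_pos'],s['orientation'],s['grip_width'])
for p in([477.4,175.3,84],[477.4,175.3,42],[459.5,76.7,84]):print(px(d,p))
E
```

```text
[475.49310461 178.18362681 160.10046469] [-3.29874243e-04  7.70065385e-01  6.37964632e-01 -5.67480600e-04] 45.87749459744461
(np.float64(318.4803786002376), np.float64(257.8843870135756))
(np.float64(318.40844761918225), np.float64(237.65224642400827))
(np.float64(319.6353214106613), np.float64(402.2355924781616))
```

View pics/w1.png

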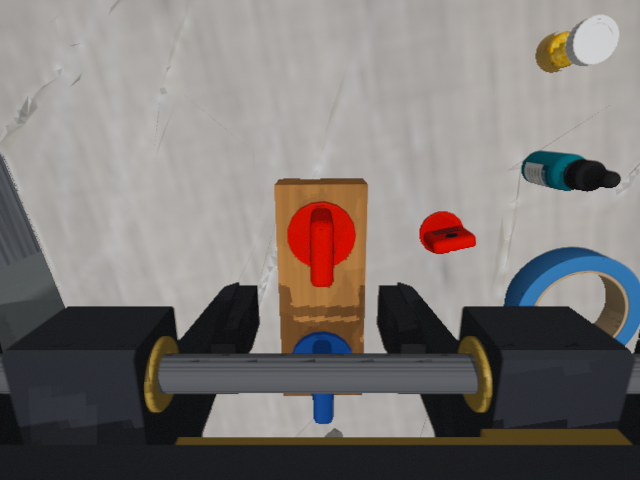

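The wrist view shows the red collar at (321.5,234), 3 px from the prediction. The key is lined up with the jaws and the blue key is behind it. Descending now.

>>> arm_command --pt "0.1 0.1 -3 0 0 0 0" --pt "0.1 0.1 -5 0 0 0 0" --pt "0.1 0.1 -7 0 0 0 0" --pt "0.1 0.1 -7 0 0 0 0" --pt "0.1 0.1 -7 0 0 0 0"

```text
t: 1.65
ee_pos: [475.6, 180.9, 90.8]
orientation: [-0.0, 0.767, 0.642, -0.0]
wrist_force: [0.8, -0.2, 0.2]
grip_width: 43.9
grasp_force: 0.0
```

```bash
python3 - <<'E'
from h import *
s=r.sense();print(s['ee_pos'],s['orientation'],s['grip_width'],s['qvel'],s['wrist_force'])
E
```

```text
[475.59610365 180.94958183  90.83274429] [-3.19343450e-04  7.67100711e-01  6.41526450e-01 -4.59955652e-04] 43.85299215144438 [-0.00197382 -0.02245101 -0.01797548 -0.00144365 -0.0010408   0.00384518] [ 0.81579063 -0.19787134  0.1844911 ]
```

>>> arm_command --pt "0.27 -0.4 0 0 0 0 0" --pt "0.27 -0.4 -1.5 0 0 0 0" --pt "0.27 -0.4 -2.9 0 0 0 0" --pt "0.27 -0.4 -2.9 0 0 0 0" --pt "0.27 -0.4 -2.9 0 0 0 0"

```text
t: 2.15
ee_pos: [478.6, 176.7, 61.9]
orientation: [-0.0, 0.767, 0.641, -0.0]
wrist_force: [0.2, 0.9, 1.1]
grip_width: 43.9
grasp_force: 0.0
```

>>> arm_command --pt "0 0 0 0 0 0 0.4" --pt "0 0 0 0 0 0 0.8" --pt "0 0 0 0 0 0 1" --pt "0 0 0 0 0 0 1" --pt "0 0 0 0 0 0 1" --newtons 30

```text
t: 2.65
ee_pos: [478.9, 176.8, 62.1]
orientation: [0.0, 0.767, 0.641, 0.0]
wrist_force: [-0.3, 0.2, 2.3]
grip_width: 13.5
grasp_force: 30.0
```

>>> arm_command --pt "0 0 1.5 0 0 0 1" --pt "0 0 3.5 0 0 0 1" --pt "0 0 6 0 0 0 1" --pt "0 0 8 0 0 0 1" --pt "0 0 8 0 0 0 1"

```text
t: 3.15
ee_pos: [480.7, 177.1, 144.6]
orientation: [0.001, 0.767, 0.641, 0.002]
wrist_force: [0.4, -0.0, 0.3]
grip_width: 14.0
grasp_force: 30.0
```

>>> arm_command --pt "1 -3.5 0 0 0 -0.02 1" --pt "2 -7 0 0 0 -0.04 1" --pt "3 -11 0 0 0 -0.06 1" --pt "3.5 -15 0 0 0 -0.08 1" --pt "4.2 -18 0 0 0 -0.09 1"

```text
t: 3.65
ee_pos: [520.0, -5.3, 140.4]
orientation: [-0.001, 0.796, 0.605, -0.001]
wrist_force: [-0.6, 0.1, -0.2]
grip_width: 13.9
grasp_force: 30.0
```

>>> arm_command --pt "1 -4 0 0 0 0 1" --pt "2 -8 0 0 0 0 1" --pt "3 -12 0 0 0 0 1" --pt "3.4 -15 0 0 0 0 1" --pt "3.4 -15.5 0 0 0 0 1"

```text
t: 4.15
ee_pos: [554.5, -161.5, 140.4]
orientation: [-0.0, 0.797, 0.605, -0.0]
wrist_force: [0.5, 0.8, -1.3]
grip_width: 13.8
grasp_force: 30.0
```

```bash
python3 - <<'E'
from h import *
d=snap('top','t2');w=snap('wrist','w2');s=snap('side','s2');q=r.sense();print(q['ee_pos'],q['orientation'],q['grip_width'],q['t'])
k=lambda d,b,f:cv2.resize(d['frame'][b[1]:b[3],b[0]:b[2]],f,interpolation=cv2.INTER_CUBIC)
c=np.zeros((600,800,3),np.uint8)
c[:300,:400]=cv2.resize(d['frame'],(400,300)); c[:300,400:]=k(s,(240,160,480,340),(400,300)); c[300:,:400]=k(w,(120,150,520,450),(400,300)); c[300:,400:]=k(w,(220,130,420,280),(400,300))
cv2.imwrite('pics/c2.png',c)
E
```

```text
[ 553.85331897 -157.60555413  140.49523391] [-1.18540450e-03  7.95750039e-01  6.05623946e-01 -3.26249757e-04] 13.878484792653042 4.3
```

View pics/c2.png

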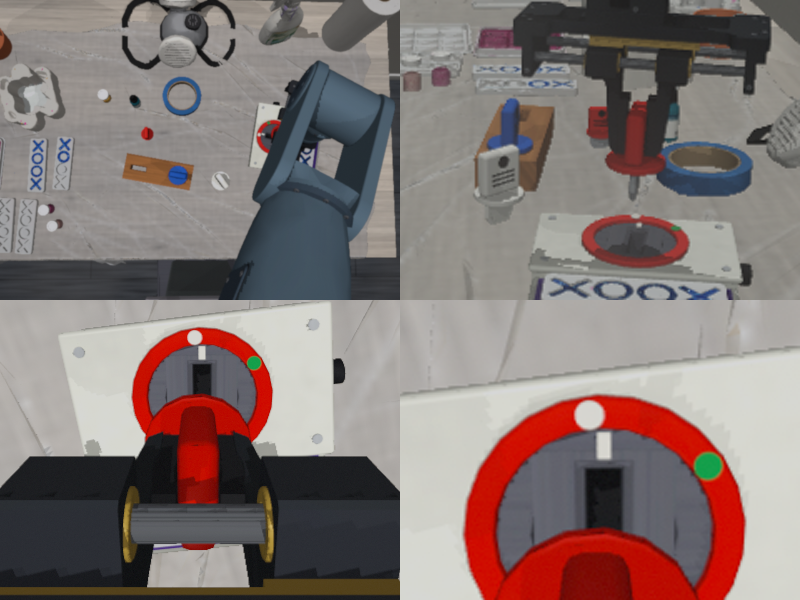

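The key is held upright, the blue key still stands in the holder, and the slot is just ahead of the key. In the wrist image the slot's far end is at (321.7,213), and the ring's top is at v≈177.5 with its centre at u≈322.4. I will compare these with the predictions.

```bash
python3 - <<'E'
from h import *
d=load('w2');q=r.sense();print(q['ee_pos'],q['qvel'])
for nm,c in (('ring',[555.1,-161.1]),):
    a=np.radians(75.2);u=np.array([np.cos(a),np.sin(a)])
    print('slot+end',px(d,[*(np.array(c)+21*u),48]),'ringtop',px(d,[*(np.array(c)+44*u),51]),'c',px(d,[*c,51]))
print('white/green pred',px(d,[555.1+37.5*np.cos(np.radians(80.8)),-161.1+37.5*np.sin(np.radians(80.8)),51]))
# measured: slot end 321.7,213 ; ringtop 322.4,177.5 ; white 314.5,187.5; green 374,213
a=np.radians(75.2);u=np.array([np.cos(a),np.sin(a)])
print(pt(d,321.7,213,48)[:2]-21*u, pt(d,322.4,177.5,51)[:2]-44*u)
for x,y,g in((314.5,187.5,80.8),(374,213,20.8)):
    p=pt(d,x,y,51)[:2];print(p-37.5*np.array([np.cos(np.radians(g)),np.sin(np.radians(g))]))
p=np.array([553.85,-157.6,140.5])
for z in(-22,20,26):print('key axis at tool height',z,px(d,p+[0,0,z]))
E
```

```text
[ 553.85331897 -157.60555413  140.49523391] [ 0.02286673 -0.01413894  0.00966612  0.00131448  0.0021589   0.00167496]
slot+end (np.float64(317.38784001530655), np.float64(214.63380611859066)) ringtop (np.float64(316.8188540816946), np.float64(177.159960657843)) c (np.float64(317.8574044517623), np.float64(249.09441065726762))
white/green pred (np.float64(310.75149045137823), np.float64(188.67808364578624))
[ 557.88986592 -160.82575301] [ 558.176972   -162.16248977]
[ 557.40787104 -161.02353322]
[ 558.46456042 -161.58487057]
key axis at tool height -22 (np.float64(312.80513907137083), np.float64(289.8000398639761))
key axis at tool height 20 (np.float64(311.03329797908225), np.float64(341.69940162691876))
key axis at tool height 26 (np.float64(310.6829337626794), np.float64(351.96199193200846))
```

>>> arm_command --pt "0.2 -0.3 0 0 0 0 1" --pt "0.2 -0.3 0 0 0 0 1" --pt "0.2 -0.3 0 0 0 0 1" --pt "0.2 -0.3 0 0 0 0 1" --pt "0.2 -0.3 0 0 0 0 1"

```text
t: 4.8
ee_pos: [556.8, -160.8, 141.9]
orientation: [0.0, 0.795, 0.606, 0.0]
wrist_force: [-0.3, 0.3, -0.8]
grip_width: 14.0
grasp_force: 30.0
```

```bash
python3 - <<'E'
from h import *
w=snap('wrist','w3');q=r.sense();print(q['ee_pos'],q['orientation'],q['qvel'].__abs__().max() if hasattr(q['qvel'],'max') else q['qvel'])
p=np.array(q['ee_pos'])
for z in(-20,22):print(px(w,p+[0,0,z]))
f=cv2.resize(w['frame'][150:400,160:480],(800,625))[:600];cv2.imwrite('pics/c3.png',f)
E
```

```text
[ 556.75948027 -161.00065736  141.9403745 ] [6.65739246e-05 7.95409974e-01 6.06071751e-01 2.73978254e-05] 0.0038192019499863
(np.float64(315.0075074852472), np.float64(297.1492085811471))
(np.float64(314.15679379434937), np.float64(351.8378940734638))
```

View pics/c3.png

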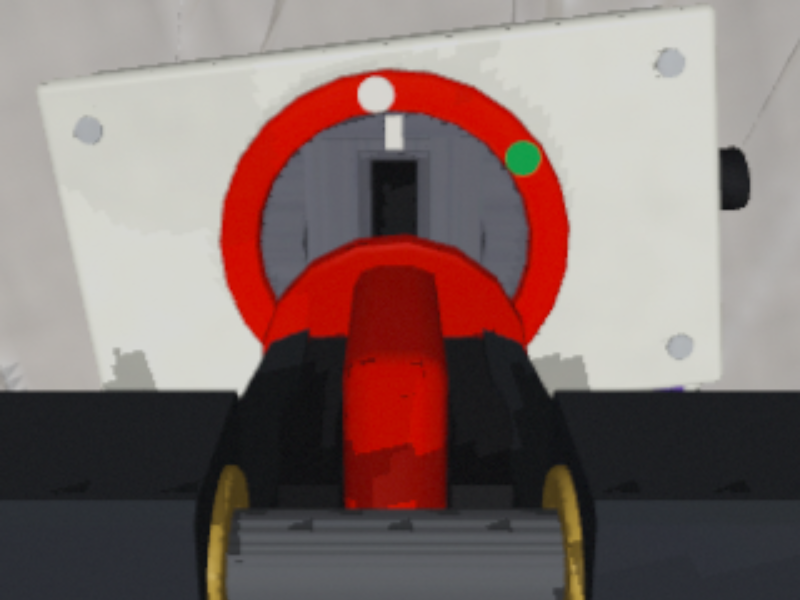

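The key (crop column 395) is centred on the ring (221..568) and parallel to the slot. That leaves only the offset along the slot to check.

```bash
python3 - <<'E'
from h import *
d=load('w3');q=r.sense();p=np.array(q['ee_pos'])
a=np.radians(74.6);u=np.array([np.cos(a),np.sin(a),0])
for z in(-20,-26):print('collar edge pred',px(d,p+24*u+[0,0,z]),'meas',(318,150+237/2.5))
# bisect: along-slot positions of features corrected with the collar bias
for dv in(0,):
    for n,x,y,z,off in(('ring',395,70,51,44),('slot',394.5,158,48,21)):
        P=pt(d,160+x/2.5,150+y/2.5,z)-off*u; print(n,P,'along',(P-p)@u,'px/mm',px(d,P+u)[1]-px(d,P)[1])
E
```

```text
collar edge pred (np.float64(314.905425486335), np.float64(244.81907491334812)) meas (318, 244.8)
collar edge pred (np.float64(315.0013802403556), np.float64(240.71765645382015)) meas (318, 244.8)
ring [ 557.78883625 -162.37418903   51.        ] along -1.0508637925533129 px/mm -1.5380092799574072
slot [ 558.00722196 -161.16728249   48.        ] along 0.17070291527426462 px/mm -1.5254014476343798
```

Aligned within about 1 mm, so I will insert.

>>> arm_command --pt "0 0 -1.5 0 0 0 1" --pt "0 0 -3 0 0 0 1" --pt "0 0 -4 0 0 0 1" --pt "0 0 -5 0 0 0 1" --pt "0 0 -5 0 0 0 1"

```text
t: 5.35
ee_pos: [555.4, -160.7, 89.5]
orientation: [-0.002, 0.796, 0.606, -0.001]
wrist_force: [-0.7, -0.5, -0.8]
grip_width: 13.7
grasp_force: 30.0
```

>>> arm_command --pt "0 0 -0.6 0 0 0 1" --pt "0 0 -1.2 0 0 0 1" --pt "0 0 -1.7 0 0 0 1" --pt "0 0 -1.9 0 0 0 1" --pt "0 0 -1.9 0 0 0 1"

```text
t: 5.85
ee_pos: [556.9, -161.4, 74.1]
orientation: [0.0, 0.795, 0.606, -0.0]
wrist_force: [-3.8, 1.9, 8.8]
grip_width: 13.7
grasp_force: 30.0
```

>>> arm_command --pt "0 0 0 0 0 -0.1 1" --pt "0 0 0 0 0 -0.2 1" --pt "0 0 0 0 0 -0.3 1" --pt "0 0 0 0 0 -0.4 1" --pt "0 0 0 0 0 -0.5 1" --newtons 45

```text
t: 6.35
ee_pos: [556.7, -161.5, 74.1]
orientation: [0.0, 0.921, 0.389, -0.0]
wrist_force: [-6.0, 1.3, 10.4]
grip_width: 13.9
grasp_force: 45.0
```

>>> arm_command --pt "0 0 0 0 0 -0.1 1" --pt "0 0 0 0 0 -0.2 1" --pt "0 0 0 0 0 -0.3 1" --pt "0 0 0 0 0 -0.4 1" --pt "0 0 0 0 0 -0.5 1"

```text
t: 6.85
ee_pos: [556.5, -161.4, 74.1]
orientation: [0.0, 0.989, 0.149, -0.0]
wrist_force: [-4.0, 0.7, 9.6]
grip_width: 13.8
grasp_force: 45.0
```

```bash
python3 - <<'E'
from h import *
q=r.sense();o=q['orientation'];print(q['ee_pos'],np.degrees(2*np.arctan2(o[2],o[1])),q['torque'],q['wrist_force'])
E
```

```text
[ 556.45772617 -161.39046907   74.0688603 ] 17.083715946858714 [0.12798743 0.67490089 0.06386595] [-4.04819735  0.65509814  9.64397263]
```

>>> arm_command --pt "0 0 0 0 0 -0.05 1" --pt "0 0 0 0 0 -0.1 1" --pt "0 0 0 0 0 -0.14 1" --pt "0 0 0 0 0 -0.14 1" --pt "0 0 0 0 0 -0.14 1"

```text
t: 7.35
ee_pos: [557.5, -161.5, 74.1]
orientation: [0.0, 0.997, 0.081, 0.001]
wrist_force: [-1.6, 0.7, 5.7]
grip_width: 13.8
grasp_force: 45.0
```

```bash
python3 - <<'E'
from h import *
q=r.sense();o=q['orientation'];print(q['ee_pos'],np.degrees(2*np.arctan2(o[2],o[1])),q['torque'],q['wrist_force'])
E
```

```text
[ 557.52365394 -161.52429518   74.07279606] 9.272480472611596 [ 0.18205534  0.40632901 -0.01224391] [-1.59940314  0.69092587  5.67276498]
```

>>> arm_command --pt "0 0 0 0 0 -0.03 1" --pt "0 0 0 0 0 -0.06 1" --pt "0 0 0 0 0 -0.06 1"

```text
t: 7.65
ee_pos: [557.6, -160.8, 74.1]
orientation: [-0.0, 0.999, 0.051, 0.001]
wrist_force: [-1.0, 4.0, 6.9]
grip_width: 13.6
grasp_force: 45.0
```

```bash
python3 - <<'E'
from h import *
q=r.sense();o=q['orientation'];print(q['ee_pos'],np.degrees(2*np.arctan2(o[2],o[1])),q['torque'],q['wrist_force'])
w=snap('wrist','w4');cv2.imwrite('pics/c4.png',cv2.resize(w['frame'][100:400,120:520],(800,600)))
E
```

```text
[ 557.56142692 -160.83388698   74.07210729] 5.808852611531316 [0.67846964 0.33500648 0.10137553] [-0.98902949  4.01470494  6.92756093]
```

View pics/c4.png

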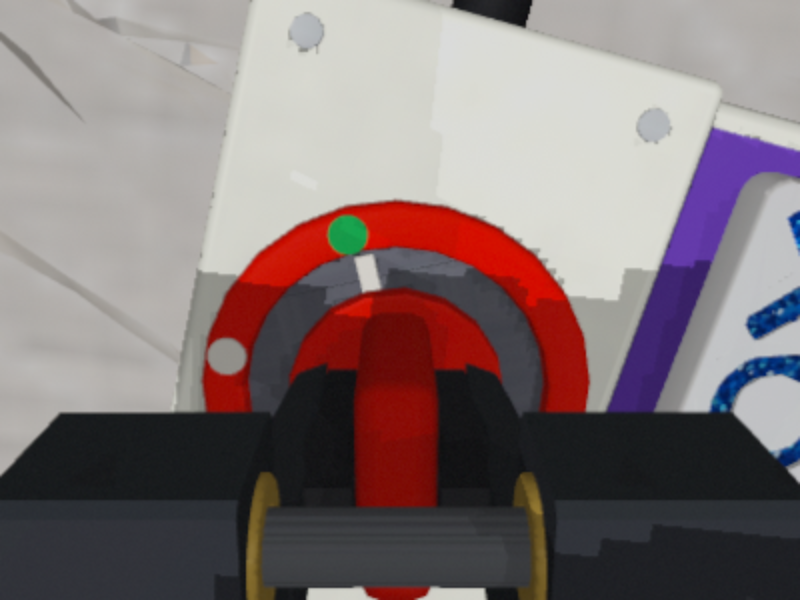

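The pointer has just passed the green dot and is at about yaw 17°, which is the stop. The collar sits inside the ring, on the face. Releasing.

>>> arm_command --pt "0 0 0 0 0 0.02 0.6" --pt "0 0 0 0 0 0.02 0.2" --pt "0 0 0 0 0 0.02 0" --pt "0 0 0 0 0 0.02 0" --pt "0 0 0 0 0 0.02 0"

```text
t: 8.2
ee_pos: [556.6, -161.3, 72.7]
orientation: [-0.0, 0.998, 0.061, -0.0]
wrist_force: [0.3, 0.2, 0.3]
grip_width: 43.5
grasp_force: 0.0
```

>>> arm_command --pt "0 0 2 0 0 0 0" --pt "0 0 4 0 0 0 0" --pt "0 0 7 0 0 0 0" --pt "0 0 11 0 0 0 0" --pt "0 0 11 0 0 0 0"

```text
t: 8.7
ee_pos: [559.9, -162.9, 188.9]
orientation: [0.003, 0.998, 0.061, 0.004]
wrist_force: [0.6, -0.3, 1.0]
grip_width: 44.1
grasp_force: 0.0
```

```bash
python3 - <<'E'
from h import *
w=snap('wrist','w5');s=snap('side','s5');c=np.zeros((400,800,3),np.uint8)
c[:300,:400]=w['frame'][100:400,120:520]; c[:300,400:]=cv2.resize(s['frame'][180:390,250:530],(400,300),interpolation=cv2.INTER_CUBIC)
cv2.imwrite('pics/c5.png',c);print(r.sense()['ee_pos'])
E
```

```text
[ 557.27103222 -161.60008116  183.8387897 ]
```

View pics/c5.png

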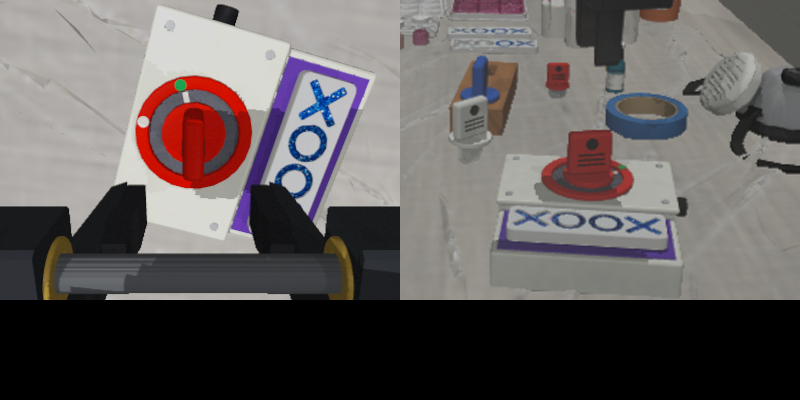

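The key stands upright and fully home, the pointer is just past the green dot at the stop, the blue key is still in the holder and the gripper is clear.

```bash
python3 -c "
from workcell import r
print(r.sign_off())"
```

```text
the job is handed in; nothing more can be done
None
```

The red key is fully home and upright in the switch and turned clockwise to the stop at the green dot, then released; the blue key still stands in the holder, and the job was handed in at about 9 s.

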